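# Pack the bench-dog kit box

### The arm

A 7-joint arm with a two-finger parallel gripper is mounted at the origin on a cart in front of the work surface, level with it; the furniture and walls round the work are solid. World frame = base frame: x ahead of the robot, y to its left, z up, the work surface at z = 0. Lengths are in m, angles in rad, forces in N, time in s.
With the tool pointing down it reaches from about 0.35 to 0.9 m from the base axis. Payload 8.1 kg.
Tool frame: the origin (TCP) lies midway between the tips of the shut fingers; the grasp point (between the pads) lies 19 mm behind it; z points along the fingers, y is the line along which they close (so a half turn about z gives the same grasp; the last joint's range is limited). The gripper opens to 92 mm and grips with 3 to 60 N. Pads are 19 mm wide; open, the fingers measure 130 mm over their backs; the gripper's body (75 mm by 190 mm) begins 47 mm behind the grasp point.
Start: joints at [-1.225, 0.434, 0.025, 1.573, -0.012, 1.134, -0.075], TCP at [0.271, 0.563, 0.227] pointing down, gripper open.
Joint ranges: [-2.62, 2.62], [-0.44, 2.09], [-1.27, 1.32], [0.08, 2.57], [-1.32, 4.46], [0.12, 2], [-2.74, 2.74]. Speed limits (rad/s): [2.22, 2.22, 3.01, 3.01, 3.14, 3.14, 3.14].

### API

Orientations are given as a rotation vector (axis times angle).
In Python, from cell import arm gives the robot as it stands.
- The arm moves only by the tool carry_out, never from a script. Its arguments are lists of equal length, an entry for each row: "claw": the finger opening in cm, from 0 to 9.18; "delta_pos": the shift along the tool's x, y, z in cm, a list of three; "angular": the turn, a rotation vector about the tool's x, y, z in rad, a list of three. In form: {"claw": [claw, ...], "delta_pos": [[dx, dy, dz], ...], "angular": [[ax, ay, az], ...]}. A call has 1 to 20 rows; each row shifts and turns the commanded pose from where the row before left it, along the tool's axes as they then stand; what a row does not reach is not made up. A row lasts 1/10 s, in which the tool goes at most 50 mm and 8.59 degrees, less where a joint would pass 70% of its speed; a pose out of reach is approached as far as the arm can. A call with a gripper value outside its range is refused whole. The fingers move at their own pace and stop on an object; "force" is the grip in N (left out, the last holds). Time passes only in rows, so rows that do not move let the fingers close. It gives the time, the measured TCP pose, the force, the opening and the grip force at its end, in the units of the state.
- arm.observe(): the state, without advancing time (a new reading comes with each control period).
- arm.get_image(name): name is "scene" or "top"; returns a dict with "frame" (384x512x3 uint8, red, green, blue), "mtx" (3x3 intrinsics, pixels), "dist" ([k1, k2, p1, p2, k3] as OpenCV has them; the pictures are not rectified), "T" (4x4, takes a point from camera to world coordinates). Camera axes: x right, y down, z forward; pixel columns grow to the right and rows downward; lengths in m; the calibration is good to about 2 mm. A picture is of the moment at which its call begins. There is no depth.
- arm.sign_off(): hands the job in; it is judged then, once.
Trained networks look in a picture, given as the dict that the camera call returned (one of the last four; its "shot" number tells which), for a name from the list of things; names that differ only in an ending like _2 or _b are one class to them, and where a whole thing is asked for, a point or a joint stands for the part that bears it (a point fixed in the world has none). Each returns a list of dicts, best first, with "conf" (0 to 1); they miss things now and then, are a little off and sometimes report something else, mostly with a low value. They report only what shows in the picture. A call takes as long as a camera call.
- arm.look_for(label, picture): "centre" ([column, row] as shares, 0 to 1, of the picture: columns of its width, rows of its height, amid what is visible of it).
- arm.trace(label, picture): "region" (384x512 bool, what is visible of it) and "centre" ([column, row] as shares, 0 to 1, of the picture: columns of its width, rows of its height, amid what is visible of it).
- arm.place_of(label, picture): "centre" ([column, row] as shares, 0 to 1, of the picture: columns of its width, rows of its height: a listed point, or the origin of a listed thing).
The state is a dict: "clock": time; "joints": joint angles; "dq": joint speeds; "joint_efforts": joint torques, N m; "position": TCP position; "ee_rot": TCP orientation; "force": force on the tool from outside, world axes, zero at the start; "ft_torque": the same for the moment, N m; "width": opening from 0.0 (shut) to 1.0 (fully open); "gripper_force": force on a finger pad.
Only numpy, scipy, OpenCV 4.12 (cv2) and the standard library are available. Lean on these libraries where they do the work, as an engineer would, in place of code of your own. Each camera call takes 0.05 s, during which the arm holds its last target. There are 200 camera calls.

### The job

Pack the green kit box: first lift its pale wooden tray out by the darker spine and set it down on the cork mat, lay both bench dogs (the two light brown wooden bars) on the bottom of the box, and seat the tray level on its ledges in the box again; then lay the red pencil in either trough of the seated tray. Leave the dark brown dog blank, the blue pencil and the hooked stick lying where they are, and let go of everything.

Things in the scene. Friction and masses are not known exactly. Their poses are not given: they have to be found in the camera images.
- kit_box: Green open box, fixed, 188 (x) x 216 (y) x 70 mm high, walls 8 mm, inside 172 x 200; a brown grip strip stands out 9 mm on each short end. Origin: centre of the underside, z up. Inner floor 8 mm above it. A pale ledge inside each short end (|y| 85 to 100 mm, top 44 mm above the origin) carries the tray, which sits there at the start; bottom between the ledges 172 x 170.
- lift_tray: Pale loose wooden tray, 162 (x) x 190 (y) mm, 0.18-0.35 kg; walls 24 mm high, 6 thick, floor 6. Brown spine 10 mm thick along y through the middle: grip it there; top 56 mm above the origin over |y| < 55, else 31. Each side a trough 70 mm wide (|x| 5 to 75 mm). Origin: centre of the underside. Seated: 44 mm above the box origin, parallel to it, either way round, 5 mm play each side.
- mat: Cork mat lying fast on the bench, 210 (x) x 230 (y) x 3 mm; origin: centre of the underside. Clear at the start.
- dog_a: Bench dog: light brown wooden bar with a flat steel spring let into one side (may be hidden from above), 27 (x) x 131 (y) x 23 mm high, lying flat; origin: centre of the underside, long axis y.
- dog_b: The other bench dog, the same but 26 x 130 x 23 mm; origin: centre of the underside, long axis y.
- blank: Look-alike to leave: plain dark brown wooden blank without a spring, 27 (x) x 131 (y) x 23 mm; origin: centre of the underside, long axis y.
- red_pencil: Red pencil, 11 (x) x 143 (y) x 8 mm high, lying flat; origin: centre of the underside, long axis y.
- blue_pencil: Look-alike to leave: blue pencil, 10 (x) x 146 (y) x 8 mm; origin: centre of the underside, long axis y.
- hook_stick: To leave: pale crooked root hook, 34 (x) x 117 (y) x 15 mm; origin: centre of the underside, long axis y.

How it is judged:
By the outcome, as a careful person would: the job done as asked, in the order asked, and still so for the second after the job is handed in, with the robot touching nothing.
It also fails if it takes over 128 s, if anything falls off the work surface, if the arm or the gripper's body presses on something with over 40 N, if the wrist force passes 120 N, or if a joint passes its speed limit or range.

## Working session

There is one attempt and no reset: what is moved stays moved. The work goes in short steps, Python scripts to look and compute and a tool call to move; the robot and the scene stay as the last step left them, time stands still between calls to the robot, and variables do not carry over. Pictures are saved under pics/ and viewed, at most 14 in all, crops included, and the job is handed in when it is done.

Besides the shell and the picture viewer there is one more tool, called after "Emit:" as a command line: name --argument value ..., lists and objects as JSON in quotes. carry_out: Moves the arm, as the interface text tells. Its arguments: {"type":"object","properties":{"claw":{"type":"array","items":{"type":"number"}},"delta_pos":{"type":"array","items":{"type":"array","items":{"type":"number"}}},"angular":{"type":"array","items":{"type":"array","items":{"type":"number"}}},"force":{"type":"number"}},"required":["claw","delta_pos","angular"]}

```bash
ls; mkdir -p pics
cat > h.py <<'E'
import numpy as np, cv2
from cell import arm
def save(p,n): cv2.imwrite(f'pics/{n}.png',cv2.cvtColor(p['frame'],cv2.COLOR_RGB2BGR))
def ray(p,uv):
    q=cv2.undistortPoints(np.array([[uv]],float),np.array(p['mtx']),np.array(p['dist']))[0,0]
    T=np.array(p['T']); return T[:3,3],T[:3,:3]@np.array([q[0],q[1],1.])
def at(p,uv,z):
    o,d=ray(p,uv); return o+d*(z-o[2])/d[2]
def tri(obs):
    A=np.zeros((3,3));b=np.zeros(3)
    for p,uv in obs:
        o,d=ray(p,uv); d=d/np.linalg.norm(d); M=np.eye(3)-np.outer(d,d); A+=M;b+=M@o
    return np.linalg.solve(A,b)
def proj(p,X):
    T=np.linalg.inv(np.array(p['T']));r,_=cv2.Rodrigues(T[:3,:3])
    return cv2.projectPoints(np.array(X,float).reshape(-1,1,3),r,T[:3,3],np.array(p['mtx']),np.array(p['dist']))[0][:,0]
def rect(p,region,z):
    # min area rect of a region projected on plane z
    c,_=cv2.findContours(region.astype(np.uint8),cv2.RETR_EXTERNAL,cv2.CHAIN_APPROX_NONE)
    c=max(c,key=cv2.contourArea)[:,0]
    P=np.array([at(p,x,z)[:2] for x in c])*1000
    (cx,cy),(w,h),a=cv2.minAreaRect(P.astype(np.float32))
    if w>h: w,h,a=h,w,a+90   # a = angle of short side (x axis)
    a=(a+90)%180-90
    return np.round([cx,cy,w,h,a],1)
E
python3 - <<'E'
from h import *
o=arm.observe(); print(o)
for n in ['scene','top']:
    p=arm.get_image(n); save(p,n+'0'); print(n,np.round(p['T'],3).tolist(),np.round(p['mtx'],1).tolist(),p['dist'])
    for l in ['kit_box','lift_tray','mat','dog_a','blank','red_pencil','blue_pencil','hook_stick']:
        for m in ('trace','place_of'):
            r=getattr(arm,m)(l,p)
            print(l,m,[(round(x['conf'],2),np.round(np.array(x['centre'])*[512,384],1).tolist(), rect(p,x['region'],.02).tolist() if 'region' in x else '') for x in r[:3]])
E
```

```text
pics
{'clock': 0.0, 'joints': array([-1.22460724,  0.43522854,  0.02495073,  1.5740948 , -0.01159934,
        1.13401211, -0.07510667]), 'dq': array([ 3.18577516e-05,  2.16770095e-03,  4.13439484e-04, -7.88920073e-04,
        4.90731104e-04, -1.45423033e-03,  1.21059059e-03]), 'joint_efforts': array([ 5.58481815e-05, -6.67842937e+01,  9.84726660e-01, -3.14465868e+01,
       -6.06392696e-02,  4.28353669e-02,  2.00233872e-04]), 'position': array([0.27098774, 0.56262212, 0.22594216]), 'ee_rot': array([-6.99091251e-01, -3.06259326e+00,  2.48562059e-03]), 'force': array([ 0.90444983, -0.04556384,  0.54348122]), 'ft_torque': array([-0.02308597,  0.01820887,  0.06971411]), 'gripper_force': 0.0, 'width': 0.9987197777635745}
scene [[0.901, -0.198, 0.386, 0.099], [-0.434, -0.456, 0.777, -0.929], [0.023, -0.867, -0.497, 0.625], [0.0, 0.0, 0.0, 1.0]] [[472.7, 0.0, 259.5], [0.0, 472.7, 199.8], [0.0, 0.0, 1.0]] [0.03272216 0.         0.         0.         0.        ]
kit_box trace [(0.84, [204.3, 158.9], [540.9, 373.5, 248.7, 369.2, 1.7])]
kit_box place_of [(0.67, [200.8, 159.3], '')]
lift_tray tr
[... 1700 characters left out ...]
26.0, 127.7, -87.6]), (0.72, [240.6, 167.4], [623.2, 9.8, 25.0, 132.8, 83.9])]
dog_a place_of [(0.74, [217.2, 216.0], ''), (0.73, [242.4, 166.6], ''), (0.25, [278.1, 158.0], '')]
blank trace [(0.75, [277.1, 159.6], [641.1, -108.6, 27.7, 129.8, -86.4])]
blank place_of [(0.67, [210.4, 162.9], ''), (0.57, [278.9, 161.2], '')]
red_pencil trace [(0.49, [248.5, 230.6], [419.9, -11.9, 0.0, 6.3, 89.6])]
red_pencil place_of [(0.6, [248.0, 213.4], '')]
blue_pencil trace [(0.69, [279.1, 222.0], [446.5, -96.5, 10.6, 124.6, 84.4])]
blue_pencil place_of [(0.55, [280.7, 217.0], '')]
hook_stick trace [(0.46, [208.5, 156.1], [643.4, 122.5, 19.5, 72.6, -89.7])]
hook_stick place_of [(0.48, [212.5, 161.4], '')]
```

View pics/scene0.png

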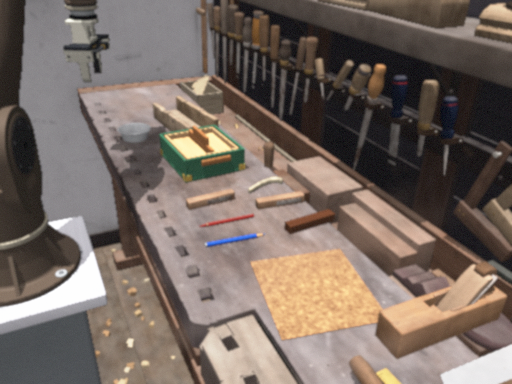

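View pics/top0.png

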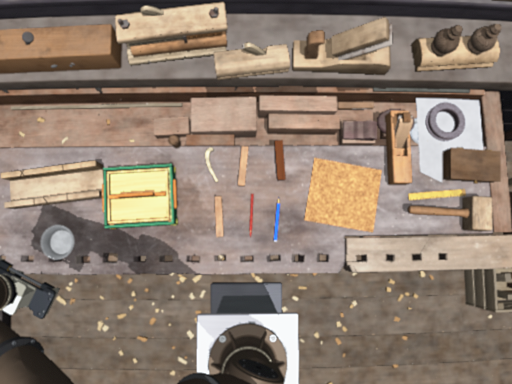

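The two views agree. In the top view: box and tray at (139,195) with the spine along world y, mat at (343,195), dogs at (219,216) and (243,166), red pencil at (251,213). Next I fit poses including height to the masks from both views, and zoom in on the spine.

```bash
cat >> h.py <<'E'
from scipy.optimize import minimize
def boxpts(x,y,z,a,w,l,h):
    c,s=np.cos(a),np.sin(a)
    return [(x+c*i*w/2-s*j*l/2,y+s*i*w/2+c*j*l/2,z+k*h) for i in(-1,1) for j in(-1,1) for k in(0,1)]
def fit(views,x0,dims,S=8):
    # views: [(picture, mask)] ; x0 = x,y,z(mm),yaw(deg)
    def f(v):
        t=0
        for p,m in views:
            q=proj(p,boxpts(v[0]/1e3,v[1]/1e3,v[2]/1e3,np.radians(v[3]),*dims))
            hull=cv2.convexHull(q.astype(np.float32))[:,0]
            yy,xx=np.nonzero(m); y0,y1,x0_,x1=yy.min()-15,yy.max()+16,xx.min()-15,xx.max()+16
            r=np.zeros(((y1-y0)*4,(x1-x0_)*4),np.uint8)
            cv2.fillConvexPoly(r,np.round(((hull-[x0_,y0]+.5)*4)*16).astype(np.int32),1,shift=4)
            M=np.kron(m[y0:y1,x0_:x1].astype(np.uint8),np.ones((4,4),np.uint8))
            t+=1-(r&M).sum()/max(1,(r|M).sum())
        return t
    s0=np.array(x0,float); best=None
    for _ in range(2):
        sim=np.vstack([s0]+[s0+d for d in np.diag([6,6,6,3])])
        b=minimize(f,s0,method='Nelder-Mead',options=dict(initial_simplex=sim,maxiter=200,xatol=.05,fatol=1e-4)); s0=b.x
    return np.round(b.x,1),round(b.fun,3)
E
python3 - <<'E'
from h import *
ps,pt=arm.get_image('scene'),arm.get_image('top')
J=dict(kit_box=[(528,335,0,3)],mat=[(528,-314,0,-11)],dog_a=[(462,87,0,-88),(623,10,0,84)],blank=[(641,-109,0,-86)],red_pencil=[(463,-30,0,87)],blue_pencil=[(446,-96,0,84)],hook_stick=[(633,105,0,-85)])
D=dict(kit_box=(.188,.216,.07),mat=(.21,.23,.003),dog_a=(.0265,.1305,.023),blank=(.027,.131,.023),red_pencil=(.011,.143,.008),blue_pencil=(.01,.146,.008),hook_stick=(.034,.117,.015))
for l in J:
    A=arm.trace(l,ps);B=arm.trace(l,pt)
    for x0 in J[l]:
        V=[]
        for p,R in ((ps,A),(pt,B)):
            c=proj(p,[(x0[0]/1e3,x0[1]/1e3,.01)])[0]
            R=[r for r in R if np.linalg.norm(np.array(r['centre'])*[512,384]-c)<22 and r['region'].sum()>30]
            if R: V.append((p,R[0]['region']))
        yaw=x0[3]
        print(l,len(V),fit(V,x0,D[l]) if V else '')
def crop(p,c,w,k):
    u,v=c; q=p['frame'][v-w:v+w,u-w:u+w]; return cv2.resize(q,None,fx=k,fy=k,interpolation=cv2.INTER_CUBIC)
im=np.hstack([crop(ps,(202,150),48,4),crop(pt,(140,196),48,4)])
cv2.imwrite('pics/zoom.png',im[...,::-1])
E
```

```text
kit_box 1 (array([529.6, 350.6,  -8.3,   3.9]), np.float64(0.438))
mat 2 (array([ 531.1, -318.1,   -0.6,  -10.9]), np.float64(0.069))
dog_a 2 (array([ 4.624e+02,  8.770e+01, -1.000e-01, -8.650e+01]), np.float64(0.532))
dog_a 2 (array([6.251e+02, 1.080e+01, 2.000e-01, 8.600e+01]), np.float64(0.341))
blank 2 (array([ 640.8, -109.9,    1.8,  -85.7]), np.float64(0.263))
red_pencil 1 (array([460.5, -17.9,   3.1,  86.9]), np.float64(0.597))
blue_pencil 1 (array([450.3, -95.6,  -1.4,  84.2]), np.float64(0.253))
hook_stick 2 (array([629.2, 113. ,  -3.8, -73.9]), np.float64(1.249))
```

View pics/zoom.png

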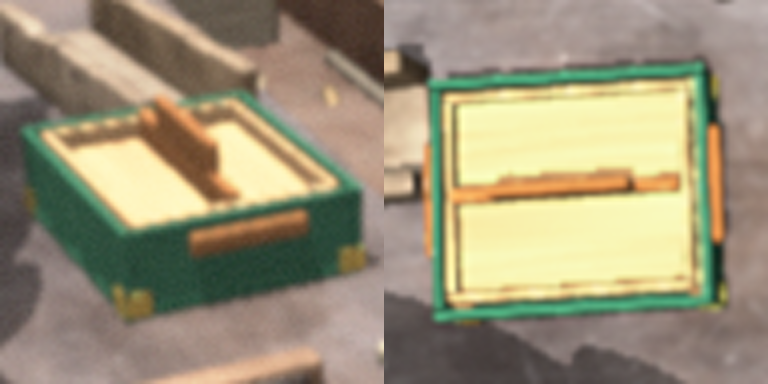

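The zoom shows the tall spine section from about (498,178) to (632,172) in the top crop. In the scene crop its near top corner is at about (217,143). I'll refine the box and pencil by colour and the spine by triangulation.

Run:
```python
from h import *
ps,pt=arm.get_image('scene'),arm.get_image('top')
def big(m):
    n,l,s,c=cv2.connectedComponentsWithStats(m.astype(np.uint8)); return l==1+np.argmax(s[1:,4])
def hullm(m):
    m=big(m); yy,xx=np.nonzero(m); o=np.zeros(m.shape,np.uint8)
    cv2.fillConvexPoly(o,cv2.convexHull(np.c_[xx,yy].astype(np.int32)),1); return o>0
V=[];W=[]
for p in (ps,pt):
    h=cv2.cvtColor(p['frame'],cv2.COLOR_RGB2HSV)
    g=(abs(h[...,0].astype(int)-75)<18)&(h[...,1]>90); g[:,260:]=0
    V.append((p,hullm(g)))
    r=((h[...,0]<8)|(h[...,0]>172))&(h[...,1]>130)&(h[...,2]>90)
    win=np.zeros_like(r); (win.__setitem__((slice(205,235),slice(195,262)),1) if p is ps else win.__setitem__((slice(180,245),slice(240,262)),1))
    W.append((p,big(r&win))); print(W[-1][1].sum(),rect(p,W[-1][1],.005))
print('box',fit(V,(528,335,0,3),(.188,.216,.07)),'top only z0',[rect(pt,V[1][1],.07)])
print('red',fit(W,(463,-30,0,87),(.011,.143,.008)))
R=arm.trace('lift_tray',pt)[0]['region']; print('tray',rect(pt,R,.068))
z=lambda u,v,o:np.array([o[0]+u/4-.375,o[1]+v/4-.375])
for n,s,t in (('near',(217,143),(632,172)),('far',(160,98),(498,177))):
    X=tri([(ps,z(*s,(154,102))),(pt,z(t[0]-384,t[1],(92,148)))]);print(n,np.round(X*1e3,1))
# spine colour in top -> line
h=cv2.cvtColor(pt['frame'],cv2.COLOR_RGB2HSV); f=pt['frame'].astype(int)
m=(f[...,0]-f[...,2]>90)&(f[...,1]<160); m[:,:112]=0; m[:,166:]=0; m[:185]=0;m[205:]=0
for zz in (.075,.1): print('spine',zz,m.sum(),rect(pt,big(m),zz))
```

```text
101 [473.9 -18.8   9.6 114.7  87. ]
76 [475.2 -15.8   6.5 116.3  89.5]
box (array([526.2, 340.5,  -8.1,   2.4]), np.float64(0.311)) top only z0 [array([523.8, 330.5, 191.2, 222.8,   3.4])]
red (array([467.7, -15.1,  -1.4,  86.7]), np.float64(1.21))
tray [523.9 335.3 165.4 191.5   3.1]
near [531.9 279.9  98.8]
far [526.5 382.7  97.4]
spine 0.075 149 [527.4 345.   14.9 118.6   5.2]
spine 0.1 149 [524.5 338.1  14.6 116.2   5.2]
```

```bash
cat >> h.py <<'E'
from scipy.spatial.transform import Rotation as Ro
def go(x,y,z,yaw):
    "tool y at yaw deg (mod 180), pointing down; mm. prints turn, then shift (after the turn)"
    o=arm.observe(); R=Ro.from_rotvec(o['ee_rot']); P=o['position']*1e3
    c=[]
    for k in (0,180):
        a=np.radians(yaw+k); ty=np.array([np.cos(a),np.sin(a),0]); tz=np.array([0,0,-1.]); G=Ro.from_matrix(np.c_[np.cross(ty,tz),ty,tz])
        c.append(((R.inv()*G).as_rotvec(),G))
    c.sort(key=lambda t:np.linalg.norm(t[0])); 
    d=(np.array([x,y,z])-P)/10
    print('t',round(o['clock'],2),'pos',np.round(P,1),'w',round(o['width']*91.8,1),'F',np.round(o['force'],1),'j',np.round(o['joints'],2))
    print(' turn',np.round(c[0][0],4),'shift cm',np.round(c[0][1].inv().apply(d),2),'| shift w/o turn',np.round(R.inv().apply(d),2))
E
python3 -c "
from h import *
go(524,334,160,3.2)"
```

```text
t 2.65 pos [271.2 563.1 226.7] w 91.8 F [-0.3 -0.5  0.1] j [-1.22  0.43  0.02  1.57 -0.01  1.13 -0.08]
 turn [ 0.     -0.      1.0661] shift cm [-24.29  23.96   6.67] | shift w/o turn [-32.72  -9.67   6.67]
```

Emit:
carry_out --claw '[9,9,9,9,9,9,9,9,6,6,6,6,6,6,6,6,6,6,6,6]' --angular '[[0,0,0.133],[0,0,0.133],[0,0,0.133],[0,0,0.133],[0,0,0.133],[0,0,0.133],[0,0,0.133],[0,0,0.133],[0,0,0],[0,0,0],[0,0,0],[0,0,0],[0,0,0],[0,0,0],[0,0,0],[0,0,0],[0,0,0],[0,0,0],[0,0,0],[0,0,0]]' --delta_pos '[[0,0,0],[0,0,0],[0,0,0],[0,0,0],[0,0,0],[0,0,0],[0,0,0],[0,0,0],[-2.2,2.2,0.4],[-2.2,2.2,0.4],[-2.2,2.2,0.4],[-2.2,2.2,0.4],[-2.2,2.2,0.4],[-2.2,2.2,0.4],[-2.2,2.2,0.4],[-2.2,2.2,0.4],[-2.2,2.2,0.4],[-2.2,2.2,0.4],[-2.2,2.0,0.4],[0,0,0]]' --force 40

```text
clock: 4.65
position: [0.5283, 0.3304, 0.1824]
ee_rot: [2.162, 2.275, -0.001]
force: [-1.0, -0.7, -0.2]
width: 0.655
gripper_force: 0.0
```

```bash
python3 -c "
from h import *
go(524,334,64,3.2)
p=arm.get_image('top');q=arm.get_image('scene')
f=lambda p,c,w:cv2.resize(p['frame'][c[1]-w:c[1]+w,c[0]-w:c[0]+w],None,fx=4,fy=4,interpolation=cv2.INTER_CUBIC)
cv2.imwrite('pics/z2.png',np.hstack([f(q,(202,140),48),f(p,(140,196),48)])[...,::-1])"
```

```text
t 4.65 pos [528.3 330.4 182.4] w 60.1 F [-1.  -0.7 -0.2] j [-0.87  0.48  0.33  1.65 -0.17  1.04 -0.44]
 turn [ 0.0015  0.0027 -0.0046] shift cm [ 0.38 -0.41 11.84] | shift w/o turn [ 0.41 -0.43 11.84]
```

View pics/z2.png

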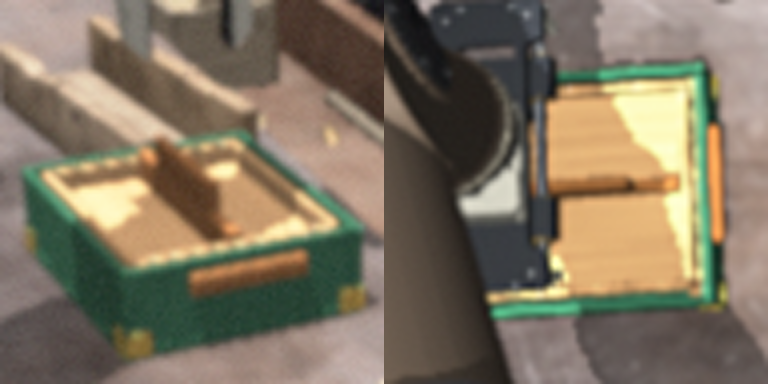

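Emit:
carry_out --claw '[6,6,6,6,6,6,6,6,6,6]' --angular '[[0,0,0],[0,0,0],[0,0,0],[0,0,0],[0,0,0],[0,0,0],[0,0,0],[0,0,0],[0,0,0],[0,0,0]]' --delta_pos '[[0.2,-0.2,0],[0.2,-0.2,1.0],[0,0,1.8],[0,0,1.8],[0,0,1.8],[0,0,1.8],[0,0,1.8],[0,0,1.2],[0,0,0.6],[0,0,0]]'

```text
clock: 5.75
position: [0.5199, 0.3393, 0.064]
ee_rot: [-2.155, -2.285, 0.002]
force: [-0.0, 0.0, -0.5]
width: 0.652
gripper_force: 0.0
```

Emit:
carry_out --claw '[0.5,0.5,0.5,0.5,0.5,0.5,0.5,0.5,0.5,0.5,0.5,0.5]' --angular '[[0,0,0],[0,0,0],[0,0,0],[0,0,0],[0,0,0],[0,0,0],[0,0,0],[0,0,0],[0,0,0],[0,0,0],[0,0,0],[0,0,0]]' --delta_pos '[[0,0,0],[0,0,0],[0,0,0],[0,0,0],[0,0,0],[0,0,0],[0,0,0],[0,0,0],[0,0,0],[0,0,0],[0,0,0],[0,0,0]]' --force 40

```text
clock: 6.95
position: [0.5208, 0.3392, 0.0648]
ee_rot: [2.156, 2.285, 0.001]
force: [2.2, 0.4, 0.8]
width: 0.104
gripper_force: 40.0
```

```bash
python3 -c "
from h import *
go(531,-318,165,-10.9); print(arm.observe()['gripper_force'],arm.observe()['ee_rot'],arm.observe()['ft_torque'])"
```

```text
t 6.95 pos [520.8 339.2  64.8] w 9.5 F [2.2 0.4 0.8] j [-0.85  0.61  0.28  1.77 -0.22  0.8  -0.41]
 turn [ 4.000e-04 -2.000e-04  2.481e-01] shift cm [-64.34  13.43 -10.02] | shift w/o turn [-65.67  -2.78 -10.03]
39.998991787433624 [2.15616571e+00 2.28462486e+00 6.80391087e-04] [-0.1213756  -0.24307565 -0.03971781]
```

Emit:
carry_out --claw '[0.5,0.5,0.5,0.5,0.5,0.5,0.5,0.5,0.5,0.5,0.5,0.5,0.5,0.5]' --angular '[[0,0,0],[0,0,0],[0,0,0],[0,0,0],[0,0,0],[0,0,0],[0,0,0],[0,0,0],[0,0,0],[0,0,0],[0,0,0],[0,0,0],[0,0,0],[0,0,0]]' --delta_pos '[[0,0,-0.2],[0,0,-0.4],[0,0,-0.6],[0,0,-0.8],[0,0,-1],[0,0,-1],[0,0,-1],[0,0,-1],[0,0,-1],[0,0,-1],[0,0,-1],[0,0,-1],[0,0,0],[0,0,0]]'

```text
clock: 8.35
position: [0.5206, 0.3392, 0.1648]
ee_rot: [2.156, 2.285, 0.0]
force: [0.3, -0.4, -3.2]
width: 0.107
gripper_force: 40.0
```

```bash
python3 -c "
from h import *
go(531,-318,165,-10.9); print(arm.observe()['gripper_force'],arm.observe()['ee_rot'],arm.observe()['ft_torque'])
p=arm.get_image('top');q=arm.get_image('scene')
f=lambda p,c,w:cv2.resize(p['frame'][c[1]-w:c[1]+w,c[0]-w:c[0]+w],None,fx=4,fy=4,interpolation=cv2.INTER_CUBIC)
cv2.imwrite('pics/z3.png',np.hstack([f(q,(202,130),48),f(p,(140,196),48)])[...,::-1])"
```

```text
t 8.35 pos [520.6 339.2 164.8] w 9.9 F [ 0.3 -0.4 -3.2] j [-0.88  0.49  0.32  1.68 -0.18  1.   -0.44]
 turn [ 2.000e-04 -2.000e-04  2.482e-01] shift cm [-6.434e+01  1.345e+01 -2.000e-02] | shift w/o turn [-6.567e+01 -2.770e+00 -3.000e-02]
39.999146461486816 [2.15615748e+00 2.28484648e+00 4.91718657e-04] [-0.04870694  0.10654029  0.02933917]
```

View pics/z3.png

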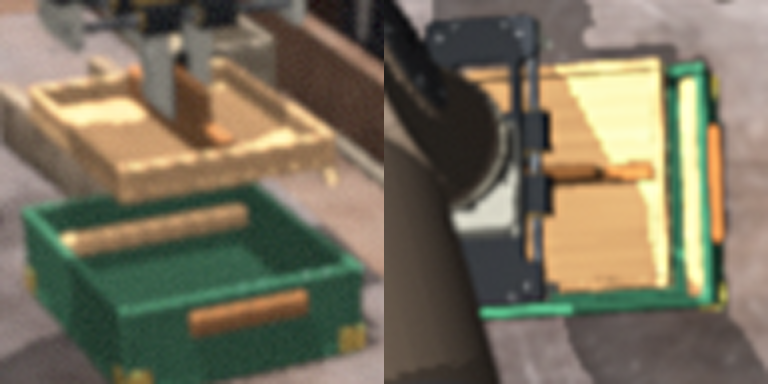

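Emit:
carry_out --claw '[0.5,0.5,0.5,0.5,0.5,0.5,0.5,0.5,0.5,0.5,0.5,0.5,0.5,0.5,0.5,0.5,0.5,0.5,0.5,0.5]' --angular '[[0,0,0.062],[0,0,0.062],[0,0,0.062],[0,0,0.062],[0,0,0],[0,0,0],[0,0,0],[0,0,0],[0,0,0],[0,0,0],[0,0,0],[0,0,0],[0,0,0],[0,0,0],[0,0,0],[0,0,0],[0,0,0],[0,0,0],[0,0,0],[0,0,0]]' --delta_pos '[[0,0,0],[0,0,0],[0,0,0],[0,0,0],[-2,0.4,0],[-3,0.6,0],[-4,0.8,0],[-5,1,0],[-5,1,0],[-5,1,0],[-5,1,0],[-5,1,0],[-5,1,0],[-5,1,0],[-5,1,0],[-5,1,0],[-4,0.8,0],[-3,0.6,0],[-2,0.4,0],[-1,0.2,0]]'

```text
clock: 10.45
position: [0.5237, -0.3075, 0.1644]
ee_rot: [2.425, 1.997, -0.002]
force: [-0.5, 0.0, -1.3]
width: 0.108
gripper_force: 40.0
```

Emit:
carry_out --claw '[0.5,0.5,0.5]' --angular '[[0,0,0],[0,0,0],[0,0,0]]' --delta_pos '[[0,0,0],[0,0,0],[0,0,0]]'

```text
clock: 10.75
position: [0.5257, -0.3027, 0.1645]
ee_rot: [-2.419, -2.003, -0.001]
force: [0.1, 0.2, -2.1]
width: 0.104
gripper_force: 40.0
```

```bash
python3 -c "
from h import *
go(531,-318,26,-10.9)"
```

```text
t 10.75 pos [ 525.7 -302.7  164.5] w 9.5 F [ 0.1  0.2 -2.1] j [ 0.1   0.49  0.49  1.73 -0.27  1.    0.5 ]
 turn [-0.0004 -0.0011  0.0024] shift cm [-1.4   0.81 13.85] | shift w/o turn [-1.42  0.82 13.85]
```

Emit:
carry_out --claw '[0.5,0.5,0.5,0.5,0.5,0.5,0.5,0.5,0.5,0.5,0.5,0.5,0.5,0.5]' --angular '[[0,0,0],[0,0,0],[0,0,0],[0,0,0],[0,0,0],[0,0,0],[0,0,0],[0,0,0],[0,0,0],[0,0,0],[0,0,0],[0,0,0],[0,0,0],[0,0,0]]' --delta_pos '[[-0.7,0.4,0],[-0.7,0.4,1],[0,0,2],[0,0,2],[0,0,2],[0,0,2],[0,0,2],[0,0,1],[0,0,0.8],[0,0,0.4],[0,0,0.4],[0,0,0.3],[0,0,0.1],[0,0,0]]'

```text
clock: 12.15
position: [0.5307, -0.3199, 0.025]
ee_rot: [2.422, 2.0, 0.0]
force: [-0.2, 0.0, -1.8]
width: 0.109
gripper_force: 40.0
```

```bash
python3 -c "
from h import *
go(531,-318,24,-10.9)"
```

```text
t 12.15 pos [ 530.7 -319.9   25. ] w 10.0 F [-0.2  0.  -1.8] j [ 0.19  0.68  0.41  1.8  -0.38  0.74  0.6 ]
 turn [0.0005 0.0001 0.0003] shift cm [ 0.19 -0.01  0.1 ] | shift w/o turn [ 0.19 -0.01  0.1 ]
```

Emit:
carry_out --claw '[0.5,0.5,0.5,0.5]' --angular '[[0,0,0],[0,0,0],[0,0,0],[0,0,0]]' --delta_pos '[[0,0,0.1],[0,0,0.1],[0,0,0],[0,0,0]]'

```text
clock: 12.55
position: [0.5308, -0.32, 0.0238]
ee_rot: [2.422, 2.0, 0.001]
force: [-3.5, 1.5, 8.7]
width: 0.103
gripper_force: 40.0
```

Emit:
carry_out --claw '[6,6,6,6,6,6]' --angular '[[0,0,0],[0,0,0],[0,0,0],[0,0,0],[0,0,0],[0,0,0]]' --delta_pos '[[0,0,0],[0,0,0],[0,0,0],[0,0,0],[0,0,0],[0,0,0]]'

```text
clock: 13.15
position: [0.5305, -0.3199, 0.0227]
ee_rot: [-2.422, -2.001, 0.0]
force: [0.3, -1.1, 0.1]
width: 0.583
gripper_force: 0.0
```

```bash
python3 -c "
from h import *
go(624.3,10.3,150,84.5)"
```

```text
t 13.15 pos [ 530.5 -319.9   22.7] w 53.5 F [ 0.3 -1.1  0.1] j [ 0.19  0.68  0.4   1.8  -0.38  0.74  0.6 ]
 turn [-0.      0.      1.4767] shift cm [  6.17 -33.76 -12.73] | shift w/o turn [ 34.19   2.97 -12.73]
```

Emit:
carry_out --claw '[6,6,6,6,6,6,6,6,6,6,6,6,6,6,6,6]' --angular '[[0,0,0],[0,0,0],[0,0,0],[0,0,0],[0,0,-0.139],[0,0,-0.139],[0,0,-0.139],[0,0,-0.139],[0,0,-0.139],[0,0,-0.139],[0,0,-0.139],[0,0,-0.139],[0,0,-0.139],[0,0,-0.139],[0,0,-0.139],[0,0,-0.136]]' --delta_pos '[[0,0,-1],[0,0,-2],[0,0,-2.5],[0,0,-2.5],[0,0,-2],[0,0,-1],[0,0,0],[0,0,0],[0,0,0],[0,0,0],[0,0,0],[0,0,0],[0,0,0],[0,0,0],[0,0,0],[0,0,0]]'

```text
clock: 14.75
position: [0.5303, -0.3202, 0.1335]
ee_rot: [0.142, 3.138, -0.001]
force: [-0.7, 0.6, -0.6]
width: 0.656
gripper_force: 0.0
```

Emit:
carry_out --claw '[6,6,6,6,6,6,6,6,6,6,6,6,6]' --angular '[[0,0,0],[0,0,0],[0,0,0],[0,0,0],[0,0,0],[0,0,0],[0,0,0],[0,0,0],[0,0,0],[0,0,0],[0,0,0],[0,0,0],[0,0,0]]' --delta_pos '[[-0.6,3.4,0],[-0.6,3.4,0],[-0.6,3.4,0],[-0.6,3.4,0],[-0.6,3.4,0],[-0.6,3.4,0],[-0.6,3.4,0],[-0.6,3.4,0],[-0.6,3.4,0],[-0.8,3.1,0],[0,0,0],[0,0,0],[0,0,0]]'

```text
clock: 16.05
position: [0.6243, 0.0081, 0.1331]
ee_rot: [0.153, 3.138, -0.002]
force: [0.2, -0.1, -0.1]
width: 0.649
gripper_force: 0.0
```

Run:
```python
from h import *
go(624.3,10.3,6,84.7)
ps,pt=arm.get_image('scene'),arm.get_image('top')
for l in ['lift_tray','kit_box','dog_a','mat']:
    for r in arm.trace(l,pt)[:2]: print(l,r['conf'],rect(pt,r['region'],dict(lift_tray=.027,kit_box=.07,dog_a=.023,mat=.003)[l]))
f=lambda p,c,w:cv2.resize(p['frame'][c[1]-w:c[1]+w,c[0]-w:c[0]+w],None,fx=4,fy=4,interpolation=cv2.INTER_CUBIC)
cv2.imwrite('pics/z4.png',np.hstack([f(pt,(140,196),48),f(pt,(230,196),48)])[...,::-1])
```

```text
t 16.05 pos [624.3   8.1 133.1] w 59.6 F [ 0.2 -0.1 -0.1] j [-0.1   0.52 -0.    1.68  0.    0.94  1.37]
 turn [-0.0012  0.0001 -0.0049] shift cm [ 0.02  0.22 12.71] | shift w/o turn [ 0.02  0.24 12.7 ]
lift_tray 0.67 [ 530.1 -318.5  164.3  194.8  -10.6]
kit_box 0.82 [522.3 331.7 189.8 229.8   3.2]
dog_a 0.68 [458.8  87.9  22.3 120.7 -89.9]
mat 0.87 [ 531.1 -318.2  207.9  230.2  -11.1]
```

View pics/z4.png

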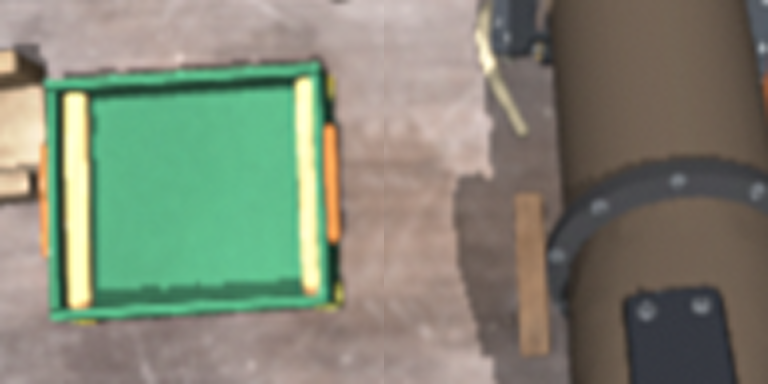

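Emit:
carry_out --claw '[6,6,6,6,6,6,6,6,6,6,6]' --angular '[[0,0,0],[0,0,0],[0,0,0],[0,0,0],[0,0,0],[0,0,0],[0,0,0],[0,0,0],[0,0,0],[0,0,0],[0,0,0]]' --delta_pos '[[0,0.1,1],[0,0.1,2],[0,0,2],[0,0,2],[0,0,2],[0,0,1.5],[0,0,1],[0,0,0.6],[0,0,0.4],[0,0,0.2],[0,0,0]]'

```text
clock: 17.45
position: [0.6249, 0.0117, 0.006]
ee_rot: [0.15, 3.137, 0.0]
force: [-1.8, -0.3, 0.1]
width: 0.652
gripper_force: 0.0
```

Emit:
carry_out --claw '[1.5,1.5,1.5,1.5,1.5,1.5,1.5,1.5]' --angular '[[0,0,0],[0,0,0],[0,0,0],[0,0,0],[0,0,0],[0,0,0],[0,0,0],[0,0,0]]' --delta_pos '[[0,0,0],[0,0,0],[0,0,0],[0,0,0],[0,0,0],[0,0,0],[0,0,0],[0,0,0]]' --force 25

```text
clock: 18.25
position: [0.6247, 0.0117, 0.0058]
ee_rot: [0.151, 3.138, 0.0]
force: [-0.0, -0.0, 1.6]
width: 0.244
gripper_force: 25.0
```

Emit:
carry_out --claw '[1.5,1.5,1.5,1.5,1.5,1.5,1.5,1.5,1.5]' --angular '[[0,0,0],[0,0,0],[0,0,0],[0,0,0],[0,0,0],[0,0,0],[0,0,0],[0,0,0],[0,0,0]]' --delta_pos '[[0,0,-0.5],[0,0,-1],[0,0,-2],[0,0,-2],[0,0,-2],[0,0,-2],[0,0,-2],[0,0,-1],[0,0,0]]'

```text
clock: 19.15
position: [0.6257, 0.0118, 0.1327]
ee_rot: [0.15, 3.135, 0.001]
force: [-0.1, 0.1, -1.3]
width: 0.247
gripper_force: 25.0
```

Run:
```python
from h import *
pt=arm.get_image('top')
for uv,z in (((141,196.75),.044),): print(at(pt,uv,z))
go(520,368,130,93.2)
```

```text
[0.52217966 0.33081011 0.044     ]
t 19.2 pos [625.   11.7 131.3] w 22.9 F [-0.5 -1.3 -1.3] j [-0.1   0.52 -0.    1.68  0.    0.93  1.37]
 turn [ 0.0002  0.0013 -0.1517] shift cm [ 8.49 36.16  0.13] | shift w/o turn [13.86 34.46  0.12]
```

Run:
```python
from h import *
p=arm.get_image('scene'); c=proj(p,[arm.observe()['position']])[0].astype(int); print(c)
w=40; cv2.imwrite('pics/z5.png',cv2.resize(p['frame'][c[1]-w:c[1]+w,c[0]-w:c[0]+w],None,fx=6,fy=6,interpolation=cv2.INTER_CUBIC)[...,::-1])
```

```text
[281 158]
```

View pics/z5.png

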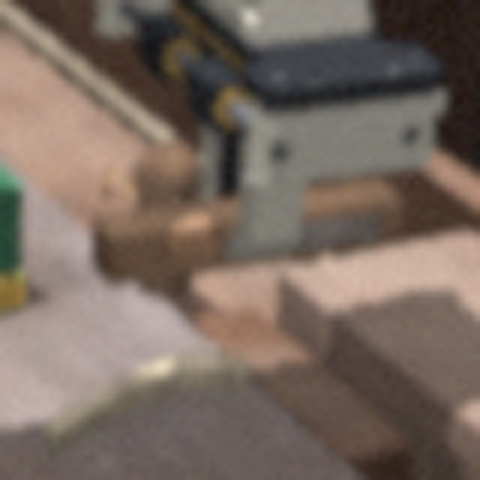

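The dog is held level, with its steel spring visible beside the finger. Next is the box.

Emit:
carry_out --claw '[1.5,1.5,1.5,1.5,1.5,1.5,1.5,1.5,1.5,1.5,1.5,1.5,1.5,1.5,1.5,1.5]' --angular '[[0,0,-0.076],[0,0,-0.076],[0,0,0],[0,0,0],[0,0,0],[0,0,0],[0,0,0],[0,0,0],[0,0,0],[0,0,0],[0,0,0],[0,0,0],[0,0,0],[0,0,0],[0,0,0],[0,0,0]]' --delta_pos '[[0,0,0],[0,0,0],[0.4,1.6,0],[0.8,3.3,0],[0.8,3.7,0],[0.9,3.7,0],[0.9,3.7,0],[0.9,3.7,0],[0.9,3.7,0],[0.9,3.7,0],[0.8,3.7,0],[0.8,3.3,0],[0.4,1.8,0],[0,0,0],[0,0,0],[0,0,0]]'

```text
clock: 20.85
position: [0.5204, 0.3633, 0.1304]
ee_rot: [-0.084, 3.14, -0.002]
force: [0.0, 1.1, -0.1]
width: 0.248
gripper_force: 25.0
```

Run:
```python
from h import *
go(520.7,365,15,93.2)
```

```text
t 20.85 pos [520.4 363.3 130.4] w 22.8 F [ 0.   1.1 -0.1] j [-0.64  0.54 -0.08  1.65  0.05  0.95  0.89]
 turn [-0.0015 -0.     -0.0026] shift cm [-0.04  0.17 11.54] | shift w/o turn [-0.04  0.19 11.54]
```

Emit:
carry_out --claw '[1.5,1.5,1.5,1.5,1.5,1.5,1.5,1.5,1.5,1.5,1.5]' --angular '[[0,0,0],[0,0,0],[0,0,0],[0,0,0],[0,0,0],[0,0,0],[0,0,0],[0,0,0],[0,0,0],[0,0,0],[0,0,0]]' --delta_pos '[[0,0.1,1],[0,0.1,2],[0,0,2],[0,0,2],[0,0,2],[0,0,1],[0,0,0.8],[0,0,0.4],[0,0,0.3],[0,0,0.1],[0,0,0]]'

```text
clock: 21.95
position: [0.5198, 0.3675, 0.0152]
ee_rot: [-0.088, 3.14, 0.001]
force: [0.4, 0.0, -0.6]
width: 0.247
gripper_force: 25.0
```

Emit:
carry_out --claw '[4.5,4.5,4.5,4.5]' --angular '[[0,0,0],[0,0,0],[0,0,0],[0,0,0]]' --delta_pos '[[0,0,0],[0,0,0],[0,0,0],[0,0,0]]'

```text
clock: 22.35
position: [0.5196, 0.3674, 0.0149]
ee_rot: [-0.088, 3.14, 0.0]
force: [-0.8, 0.0, 0.5]
width: 0.481
gripper_force: 0.0
```

Emit:
carry_out --claw '[4.5,4.5,4.5,4.5,4.5,4.5,4.5,4.5]' --angular '[[0,0,0],[0,0,0],[0,0,0],[0,0,0],[0,0,0],[0,0,0],[0,0,0],[0,0,0]]' --delta_pos '[[0,0,-1],[0,0,-2],[0,0,-2],[0,0,-2],[0,0,-2],[0,0,-2],[0,0,-0.6],[0,0,0]]'

```text
clock: 23.15
position: [0.5201, 0.3678, 0.132]
ee_rot: [-0.088, 3.139, 0.002]
force: [0.4, -0.3, -0.5]
width: 0.491
gripper_force: 0.0
```

Run:
```python
from h import *
go(462,87.6,130,92.9)
```

```text
t 23.15 pos [520.1 367.8 132. ] w 45.0 F [ 0.4 -0.3 -0.5] j [-0.65  0.54 -0.08  1.65  0.05  0.95  0.88]
 turn [0.0013 0.0019 0.0055] shift cm [  7.22 -27.69   0.2 ] | shift w/o turn [  7.37 -27.65   0.15]
```

Emit:
carry_out --claw '[6,6,6,6,6,6,6,6,6,6]' --angular '[[0,0,0],[0,0,0],[0,0,0],[0,0,0],[0,0,0],[0,0,0],[0,0,0],[0,0,0],[0,0,0],[0,0,0]]' --delta_pos '[[0.6,-2.2,0],[1,-4,0],[1.2,-4.5,0],[1.2,-4.5,0],[1.2,-4.5,0],[1.2,-4.5,0],[0.9,-3.4,0],[0,0,0],[0,0,0],[0,0,0]]'

```text
clock: 24.15
position: [0.4622, 0.0887, 0.1303]
ee_rot: [0.09, -3.14, -0.001]
force: [-0.5, 0.8, 0.9]
width: 0.654
gripper_force: 0.0
```

Run:
```python
from h import *
go(462,87.6,6,92.9)
ps=arm.get_image('scene')
for r in arm.trace('dog_a',ps)[:3]: print(r['conf'],np.array(r['centre'])*[512,384],rect(ps,r['region'],.01))
```

```text
t 24.15 pos [462.2  88.7 130.3] w 60.0 F [-0.5  0.8  0.9] j [-0.25  0.31 -0.06  2.05  0.03  0.78  1.3 ]
 turn [ 0.0005 -0.0004  0.0067] shift cm [ 0.02 -0.11 12.43] | shift w/o turn [ 0.02 -0.12 12.43]
0.75 [208.896  201.2928] [464.6  91.   54.6 132.1 -89.2]
0.49 [190.5152 152.4096] [513.2 388.6  60.1  65.6   3.7]
```

Emit:
carry_out --claw '[6,6,6,6,6,6,6,6,6,6,6]' --angular '[[0,0,0],[0,0,0],[0,0,0],[0,0,0],[0,0,0],[0,0,0],[0,0,0],[0,0,0],[0,0,0],[0,0,0],[0,0,0]]' --delta_pos '[[0,0,1],[0,0,2],[0,0,2],[0,0,2],[0,0,2],[0,0,1.5],[0,0,0.8],[0,0,0.5],[0,0,0.4],[0,0,0.2],[0,0,0]]'

```text
clock: 25.35
position: [0.4624, 0.0878, 0.0069]
ee_rot: [-0.088, 3.14, 0.0]
force: [-0.8, -0.1, 1.5]
width: 0.654
gripper_force: 0.0
```

Emit:
carry_out --claw '[1.5,1.5,1.5,1.5,1.5,1.5,1.5]' --angular '[[0,0,0],[0,0,0],[0,0,0],[0,0,0],[0,0,0],[0,0,0],[0,0,0]]' --delta_pos '[[0,0,0],[0,0,0],[0,0,0],[0,0,0],[0,0,0],[0,0,0],[0,0,0]]' --force 25

```text
clock: 26.05
position: [0.4622, 0.0878, 0.0068]
ee_rot: [-0.088, 3.14, 0.0]
force: [-0.2, -0.6, 1.8]
width: 0.248
gripper_force: 25.0
```

Emit:
carry_out --claw '[1.5,1.5,1.5,1.5,1.5,1.5,1.5,1.5,1.5]' --angular '[[0,0,0],[0,0,0],[0,0,0],[0,0,0],[0,0,0],[0,0,0],[0,0,0],[0,0,0],[0,0,0]]' --delta_pos '[[0,0,-0.5],[0,0,-1],[0,0,-2],[0,0,-2],[0,0,-2],[0,0,-2],[0,0,-2],[0,0,-1],[0,0,0]]'

```text
clock: 26.95
position: [0.463, 0.0879, 0.1333]
ee_rot: [-0.088, 3.137, 0.001]
force: [0.5, 1.1, -1.4]
width: 0.248
gripper_force: 25.0
```

Run:
```python
from h import *
go(524.3,301,130,93.2)
```

```text
t 26.95 pos [463.   87.9 133.3] w 22.8 F [ 0.5  1.1 -1.4] j [-0.25  0.3  -0.06  2.05  0.03  0.79  1.3 ]
 turn [0.0007 0.0029 0.0002] shift cm [-7.31 20.93  0.33] | shift w/o turn [-7.31 20.93  0.36]
```

Emit:
carry_out --claw '[1.5,1.5,1.5,1.5,1.5,1.5,1.5,1.5,1.5,1.5]' --angular '[[0,0,0],[0,0,0],[0,0,0],[0,0,0],[0,0,0],[0,0,0],[0,0,0],[0,0,0],[0,0,0],[0,0,0]]' --delta_pos '[[-0.6,1.8,0],[-1.2,3.5,0],[-1.3,3.7,0],[-1.3,3.7,0],[-1.3,3.7,0],[-1.1,3.0,0],[-0.5,1.5,0],[0,0,0],[0,0,0],[0,0,0]]'

```text
clock: 27.95
position: [0.5232, 0.2982, 0.1314]
ee_rot: [0.085, -3.14, 0.002]
force: [0.6, -0.6, -1.9]
width: 0.248
gripper_force: 25.0
```

Run:
```python
from h import *
go(524.3,301,15.5,93.2)
```

```text
t 27.95 pos [523.2 298.2 131.4] w 22.8 F [ 0.6 -0.6 -1.9] j [-0.55  0.49 -0.08  1.74  0.05  0.92  0.97]
 turn [-0.0015 -0.0007 -0.0017] shift cm [-0.12  0.27 11.59] | shift w/o turn [-0.13  0.29 11.59]
```

Emit:
carry_out --claw '[1.5,1.5,1.5,1.5,1.5,1.5,1.5,1.5,1.5,1.5,1.5]' --angular '[[0,0,0],[0,0,0],[0,0,0],[0,0,0],[0,0,0],[0,0,0],[0,0,0],[0,0,0],[0,0,0],[0,0,0],[0,0,0]]' --delta_pos '[[0,0.1,1],[0,0.1,2],[0,0,2],[0,0,2],[0,0,2],[0,0,1],[0,0,0.8],[0,0,0.4],[0,0,0.3],[0,0,0.1],[0,0,0]]'

```text
clock: 29.05
position: [0.5234, 0.3026, 0.0161]
ee_rot: [-0.088, 3.14, 0.001]
force: [0.9, -0.3, -0.2]
width: 0.25
gripper_force: 25.0
```

Emit:
carry_out --claw '[4.5,4.5,4.5,4.5]' --angular '[[0,0,0],[0,0,0],[0,0,0],[0,0,0]]' --delta_pos '[[0,0,0],[0,0,0],[0,0,0],[0,0,0]]'

```text
clock: 29.45
position: [0.5233, 0.3025, 0.0159]
ee_rot: [-0.088, 3.14, 0.0]
force: [0.4, 0.3, -0.6]
width: 0.482
gripper_force: 0.0
```

Emit:
carry_out --claw '[4.5,4.5,4.5,4.5,4.5,4.5,4.5,4.5]' --angular '[[0,0,0],[0,0,0],[0,0,0],[0,0,0],[0,0,0],[0,0,0],[0,0,0],[0,0,0]]' --delta_pos '[[0,0,-1],[0,0,-2],[0,0,-2],[0,0,-2],[0,0,-2],[0,0,-2],[0,0,-0.6],[0,0,0]]'

```text
clock: 30.25
position: [0.5237, 0.3028, 0.1329]
ee_rot: [-0.088, 3.138, 0.002]
force: [-0.3, 0.5, 0.0]
width: 0.491
gripper_force: 0.0
```

Run:
```python
from h import *
go(530.6,-319.9,133,-10.9)
```

```text
t 30.25 pos [523.7 302.8 132.9] w 45.0 F [-0.3  0.5  0. ] j [-0.55  0.49 -0.09  1.73  0.05  0.92  0.97]
 turn [-3.0000e-04  2.4000e-03 -1.3245e+00] shift cm [ 6.102e+01 -1.245e+01 -1.000e-02] | shift w/o turn [  2.8  -62.21  -0.09]
```

Emit:
carry_out --claw '[6,6,6,6,6,6,6,6,6,6,6,6,6,6]' --angular '[[0,0,0.14],[0,0,0.14],[0,0,0.14],[0,0,0.14],[0,0,0.14],[0,0,0.14],[0,0,0.14],[0,0,0.14],[0,0,0.14],[0,0,0.14],[0,0,0.14],[0,0,0.14],[0,0,0.137],[0,0,0]]' --delta_pos '[[0,0,0],[0,0,0],[0,0,0],[0,0,0],[0,0,0],[0,0,0],[0,0,0],[0,0,0],[0,0,0],[0,0,0],[0,0,0],[0,0,0],[0,0,0],[0,0,0]]'

```text
clock: 31.65
position: [0.5225, 0.3022, 0.1305]
ee_rot: [2.424, 1.998, -0.003]
force: [0.4, 0.1, 0.4]
width: 0.655
gripper_force: 0.0
```

Emit:
carry_out --claw '[6,6,6,6,6,6,6,6,6,6,6,6,6,6,6,6,6,6]' --angular '[[0,0,0],[0,0,0],[0,0,0],[0,0,0],[0,0,0],[0,0,0],[0,0,0],[0,0,0],[0,0,0],[0,0,0],[0,0,0],[0,0,0],[0,0,0],[0,0,0],[0,0,0],[0,0,0],[0,0,0],[0,0,0]]' --delta_pos '[[-2,0.4,0],[-4,0.8,0],[-4.5,0.9,0],[-4.5,0.9,0],[-4.5,0.9,0],[-4.5,0.9,0],[-4.5,0.9,0],[-4.5,0.9,0],[-4.5,0.9,0],[-4.5,0.9,0],[-4.5,0.9,0],[-4.5,0.9,0],[-4.5,1.1,0],[-4,0.8,0],[-2,0.4,0],[0,0,0],[0,0,0],[0,0,0]]'

```text
clock: 33.45
position: [0.5295, -0.3238, 0.1313]
ee_rot: [-2.419, -2.003, -0.001]
force: [0.2, 0.2, -1.1]
width: 0.655
gripper_force: 0.0
```

Run:
```python
from h import *
go(530.6,-319.9,23.8,-10.9)
pt=arm.get_image('top');ps=arm.get_image('scene')
f=lambda p,c,w:cv2.resize(p['frame'][c[1]-w:c[1]+w,c[0]-w:c[0]+w],None,fx=4,fy=4,interpolation=cv2.INTER_CUBIC)
cv2.imwrite('pics/z6.png',np.hstack([f(ps,(202,150),48),f(pt,(140,196),48)])[...,::-1])
```

```text
t 33.45 pos [ 529.5 -323.8  131.3] w 60.1 F [ 0.2  0.2 -1.1] j [ 0.16  0.54  0.44  1.72 -0.28  0.94  0.53]
 turn [-0.0008 -0.0011  0.0027] shift cm [ 0.41  0.03 10.75] | shift w/o turn [ 0.4   0.04 10.75]
```

View pics/z6.png

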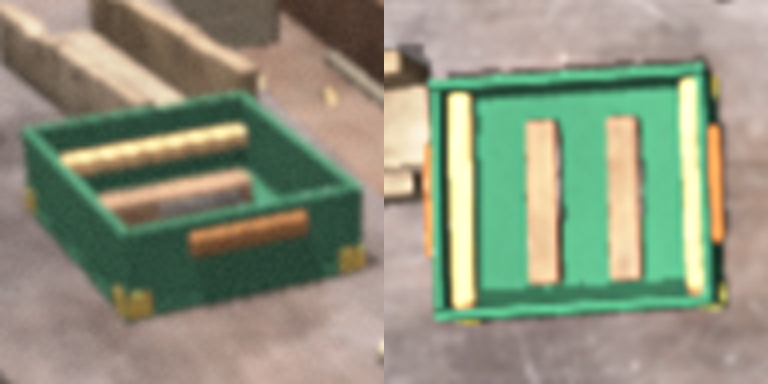

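Both dogs lie flat on the box bottom, at about (543,200) and (622,198) in the top crop. Next I regrip the tray.

Emit:
carry_out --claw '[6,6,6,6,6,6,6,6,6,6,6]' --angular '[[0,0,0],[0,0,0],[0,0,0],[0,0,0],[0,0,0],[0,0,0],[0,0,0],[0,0,0],[0,0,0],[0,0,0],[0,0,0]]' --delta_pos '[[0.2,0,0],[0.2,0,1],[0,0,2],[0,0,2],[0,0,2],[0,0,1.5],[0,0,1],[0,0,0.7],[0,0,0.4],[0,0,0.2],[0,0,0]]'

```text
clock: 34.65
position: [0.5307, -0.3213, 0.024]
ee_rot: [2.422, 2.0, 0.0]
force: [-0.1, 0.1, -0.2]
width: 0.652
gripper_force: 0.0
```

Emit:
carry_out --claw '[0.5,0.5,0.5,0.5,0.5,0.5,0.5,0.5,0.5,0.5,0.5]' --angular '[[0,0,0],[0,0,0],[0,0,0],[0,0,0],[0,0,0],[0,0,0],[0,0,0],[0,0,0],[0,0,0],[0,0,0],[0,0,0]]' --delta_pos '[[0,0,0],[0,0,0],[0,0,0],[0,0,0],[0,0,0],[0,0,0],[0,0,0],[0,0,0],[0,0,0],[0,0,0],[0,0,0]]' --force 40

```text
clock: 35.75
position: [0.5305, -0.3212, 0.0237]
ee_rot: [-2.422, -2.001, -0.0]
force: [0.3, 0.2, 0.3]
width: 0.108
gripper_force: 40.0
```

Run:
```python
from h import *
go(530.6,-319.9,163,-10.9)
```

```text
t 35.75 pos [ 530.5 -321.2   23.7] w 9.9 F [0.3 0.2 0.3] j [ 0.21  0.67  0.38  1.8  -0.35  0.73  0.58]
 turn [ 0.     -0.      0.0001] shift cm [ 1.300e-01 -1.000e-02 -1.393e+01] | shift w/o turn [ 1.300e-01 -1.000e-02 -1.393e+01]
```

Emit:
carry_out --claw '[0.5,0.5,0.5,0.5,0.5,0.5,0.5,0.5,0.5,0.5,0.5]' --angular '[[0,0,0],[0,0,0],[0,0,0],[0,0,0],[0,0,0],[0,0,0],[0,0,0],[0,0,0],[0,0,0],[0,0,0],[0,0,0]]' --delta_pos '[[0,0,-0.3],[0,0,-0.8],[0,0,-1.5],[0,0,-2],[0,0,-2],[0,0,-2],[0,0,-2],[0,0,-2],[0,0,-1],[0,0,-0.5],[0,0,0]]'

```text
clock: 36.85
position: [0.5306, -0.3212, 0.1653]
ee_rot: [2.422, 2.0, 0.001]
force: [0.3, 0.3, -2.9]
width: 0.104
gripper_force: 40.0
```

Run:
```python
from h import *
go(521.3,338,165,3.3)
```

```text
t 36.85 pos [ 530.6 -321.2  165.3] w 9.6 F [ 0.3  0.3 -2.9] j [ 0.14  0.51  0.46  1.69 -0.26  1.01  0.51]
 turn [ 8.000e-04  2.000e-04 -2.476e-01] shift cm [6.587e+01 2.870e+00 3.000e-02] | shift w/o turn [ 6.456e+01 -1.337e+01  1.000e-02]
```

Emit:
carry_out --claw '[0.5,0.5,0.5,0.5,0.5,0.5,0.5,0.5,0.5,0.5,0.5,0.5,0.5,0.5,0.5,0.5,0.5,0.5,0.5,0.5]' --angular '[[0,0,-0.062],[0,0,-0.062],[0,0,-0.062],[0,0,-0.062],[0,0,0],[0,0,0],[0,0,0],[0,0,0],[0,0,0],[0,0,0],[0,0,0],[0,0,0],[0,0,0],[0,0,0],[0,0,0],[0,0,0],[0,0,0],[0,0,0],[0,0,0],[0,0,0]]' --delta_pos '[[0,0,0],[0,0,0],[0,0,0],[0,0,0],[2,0.1,0],[3,0.1,0],[4,0.2,0],[5,0.2,0],[5,0.2,0],[5,0.2,0],[5,0.2,0],[5,0.2,0],[5,0.2,0],[5,0.2,0],[5,0.2,0],[5,0.2,0],[4,0.2,0],[3,0.2,0],[2,0.1,0],[1,0.1,0]]'

```text
clock: 38.85
position: [0.5206, 0.3205, 0.1638]
ee_rot: [-2.154, -2.287, 0.002]
force: [0.4, -0.5, -1.2]
width: 0.111
gripper_force: 40.0
```

Emit:
carry_out --claw '[0.5,0.5,0.5,0.5,0.5]' --angular '[[0,0,0],[0,0,0],[0,0,0],[0,0,0],[0,0,0]]' --delta_pos '[[1.0,0.1,0],[0.4,0,0],[0,0,0],[0,0,0],[0,0,0]]'

```text
clock: 39.35
position: [0.5219, 0.3319, 0.1649]
ee_rot: [2.158, 2.283, -0.0]
force: [0.6, 0.2, -2.4]
width: 0.108
gripper_force: 40.0
```

Run:
```python
from h import *
go(521.3,338,120,3.3)
```

```text
t 39.35 pos [521.9 331.9 164.9] w 9.9 F [ 0.6  0.2 -2.4] j [-0.84  0.48  0.27  1.68 -0.15  1.   -0.46]
 turn [ 0.0001  0.0003 -0.0011] shift cm [ 0.61 -0.03  4.49] | shift w/o turn [ 0.61 -0.03  4.49]
```

Emit:
carry_out --claw '[0.5,0.5,0.5,0.5,0.5,0.5,0.5,0.5]' --angular '[[0,0,0],[0,0,0],[0,0,0],[0,0,0],[0,0,0],[0,0,0],[0,0,0],[0,0,0]]' --delta_pos '[[0.3,0,0],[0.3,0,1],[0,0,1.5],[0,0,1.5],[0,0,1.5],[0,0,1],[0,0,0],[0,0,0]]'

```text
clock: 40.15
position: [0.5213, 0.3391, 0.0997]
ee_rot: [2.156, 2.285, -0.0]
force: [-0.3, 0.9, -2.2]
width: 0.103
gripper_force: 40.0
```

Run:
```python
from h import *
go(521.3,338,72,3.3)
p=arm.get_image('top');q=arm.get_image('scene')
f=lambda p,c,w:cv2.resize(p['frame'][c[1]-w:c[1]+w,c[0]-w:c[0]+w],None,fx=5,fy=5,interpolation=cv2.INTER_CUBIC)
cv2.imwrite('pics/z7.png',np.hstack([f(q,(202,145),38),f(p,(140,196),38)])[...,::-1])
```

```text
t 40.15 pos [521.3 339.1  99.7] w 9.5 F [-0.3  0.9 -2.2] j [-0.83  0.56  0.25  1.74 -0.17  0.87 -0.45]
 turn [-0.0001  0.0001  0.0003] shift cm [-0.11 -0.01  2.77] | shift w/o turn [-0.11 -0.01  2.77]
```

View pics/z7.png

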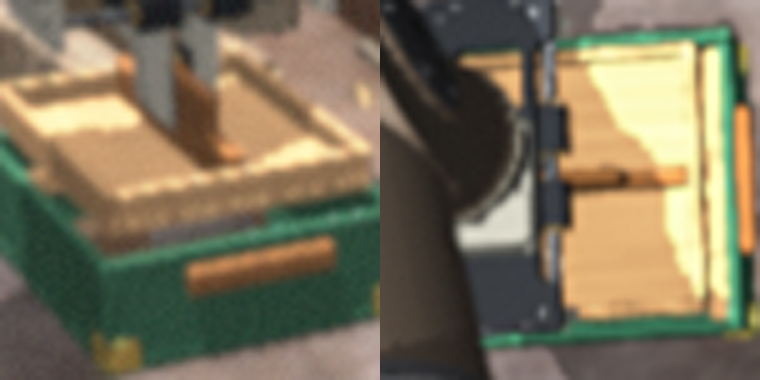

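The tray hangs level over the opening and is centred between the green rims. I'll lower it slowly.

Emit:
carry_out --claw '[0.5,0.5,0.5,0.5,0.5,0.5,0.5,0.5]' --angular '[[0,0,0],[0,0,0],[0,0,0],[0,0,0],[0,0,0],[0,0,0],[0,0,0],[0,0,0]]' --delta_pos '[[-0.1,0,0],[0,0,0.4],[0,0,0.4],[0,0,0.4],[0,0,0.4],[0,0,0.4],[0,0,0],[0,0,0]]'

```text
clock: 41.05
position: [0.5213, 0.338, 0.0796]
ee_rot: [-2.156, -2.285, 0.0]
force: [0.2, -0.2, -2.5]
width: 0.111
gripper_force: 40.0
```

Run:
```python
from h import *
go(521.3,338,65,3.3)
```

```text
t 41.05 pos [521.3 338.   79.6] w 10.2 F [ 0.2 -0.2 -2.5] j [-0.83  0.58  0.24  1.75 -0.18  0.83 -0.44]
 turn [-0.0002  0.0002  0.0003] shift cm [0.   0.   1.46] | shift w/o turn [0.   0.   1.46]
```

No contact forces inside the rim. I'll go down to the ledges.

Emit:
carry_out --claw '[0.5,0.5,0.5,0.5,0.5,0.5,0.5,0.5]' --angular '[[0,0,0],[0,0,0],[0,0,0],[0,0,0],[0,0,0],[0,0,0],[0,0,0],[0,0,0]]' --delta_pos '[[0,0,0.3],[0,0,0.3],[0,0,0.3],[0,0,0.3],[0,0,0.2],[0,0,0.1],[0,0,0],[0,0,0]]'

```text
clock: 41.85
position: [0.5214, 0.3381, 0.0648]
ee_rot: [2.156, 2.285, 0.0]
force: [0.8, 0.7, -2.7]
width: 0.109
gripper_force: 40.0
```

Run:
```python
from h import *
go(521.3,338,65,3.3)
```

```text
t 41.85 pos [521.4 338.1  64.8] w 10.0 F [ 0.8  0.7 -2.7] j [-0.82  0.6   0.24  1.76 -0.19  0.8  -0.43]
 turn [ 0.0003 -0.0002  0.0004] shift cm [-0.01 -0.01 -0.02] | shift w/o turn [-0.01 -0.01 -0.02]
```

Emit:
carry_out --claw '[0.5,0.5,0.5,0.5]' --angular '[[0,0,0],[0,0,0],[0,0,0],[0,0,0]]' --delta_pos '[[0,0,0.05],[0,0,0.05],[0,0,0.05],[0,0,0]]'

```text
clock: 42.25
position: [0.5214, 0.3381, 0.0647]
ee_rot: [-2.156, -2.285, -0.001]
force: [-4.6, -3.2, 14.6]
width: 0.11
gripper_force: 40.0
```

Emit:
carry_out --claw '[4,4,4,4,4]' --angular '[[0,0,0],[0,0,0],[0,0,0],[0,0,0],[0,0,0]]' --delta_pos '[[0,0,0],[0,0,0],[0,0,0],[0,0,0],[0,0,0]]'

```text
clock: 42.75
position: [0.5213, 0.338, 0.0631]
ee_rot: [2.156, 2.285, -0.0]
force: [-0.2, 0.8, -0.3]
width: 0.429
gripper_force: 0.0
```

Emit:
carry_out --claw '[4,4,4,4,4,4,4,4]' --angular '[[0,0,0],[0,0,0],[0,0,0],[0,0,0],[0,0,0],[0,0,0],[0,0,0],[0,0,0]]' --delta_pos '[[0,0,-1],[0,0,-2],[0,0,-2],[0,0,-2],[0,0,-2],[0,0,-1],[0,0,0],[0,0,0]]'

```text
clock: 43.55
position: [0.521, 0.3379, 0.1628]
ee_rot: [-2.156, -2.285, 0.001]
force: [-0.2, -0.1, 0.3]
width: 0.433
gripper_force: 0.0
```

Run:
```python
from h import *
go(465,-22,164,87)
```

```text
t 43.55 pos [521.  337.9 162.8] w 39.7 F [-0.2 -0.1  0.3] j [-0.85  0.49  0.27  1.68 -0.15  1.   -0.46]
 turn [-4.0000e-04 -2.0000e-04 -1.4604e+00] shift cm [  3.71 -36.24  -0.12] | shift w/o turn [-35.61  -7.68  -0.11]
```

Run:
```python
from h import *
ps,pt=arm.get_image('scene'),arm.get_image('top')
res=[]
for p,(r0,r1,c0,c1) in ((ps,(205,235,190,265)),(pt,(180,250,238,266))):
    f=p['frame'].astype(float)[r0:r1,c0:c1]; w=f[...,0]-f[...,1:].max(2)
    w=np.clip(w-25,0,None); m=(w>12).astype(np.uint8); n,l,s,c=cv2.connectedComponentsWithStats(m); w[l!=1+np.argmax(s[1:,4])]=0
    yy,xx=np.nonzero(w); pts=np.c_[xx+c0,yy+r0].astype(float); W=w[yy,xx]
    mu=(pts*W[:,None]).sum(0)/W.sum(); u=np.linalg.svd((pts-mu)*np.sqrt(W)[:,None],full_matrices=False)[2][0]
    t=(pts-mu)@u; e=[mu+u*t.min(),mu+u*t.max()]; 
    A=[at(p,q,.004)*1e3 for q in e]; d=A[1]-A[0]
    print(np.round(e,1).tolist(),np.round(A[0][:2]),np.round(A[1][:2]),'len',round(np.linalg.norm(d)),'line ang',round(np.degrees(np.arctan2(d[1],d[0]))%180,1),'at mu',np.round(at(p,mu,.004)*1e3,1)); res.append((p,e))
print([np.round(arm.look_for('red_pencil',p)[0]['centre']*np.array([512,384]),1) for p in (ps,pt) if arm.look_for('red_pencil',p)])
f=lambda p,c,w:cv2.resize(p['frame'][c[1]-w:c[1]+w,c[0]-w:c[0]+w],None,fx=5,fy=5,interpolation=cv2.INTER_CUBIC)
cv2.imwrite('pics/z8.png',np.hstack([f(ps,(205,155),38),f(pt,(251,216),38)])[...,::-1])
```

```text
[[253.9, 214.5], [199.9, 225.4]] [537. -19.] [397. -12.] len 140 line ang 177.3 at mu [468.6 -15.6   4. ]
[[251.8, 193.0], [250.0, 236.0]] [537. -19.] [398. -12.] len 139 line ang 177.1 at mu [468.6 -15.6   4. ]
[array([228. , 218.1]), array([251.1, 218.4])]
```

View pics/z8.png

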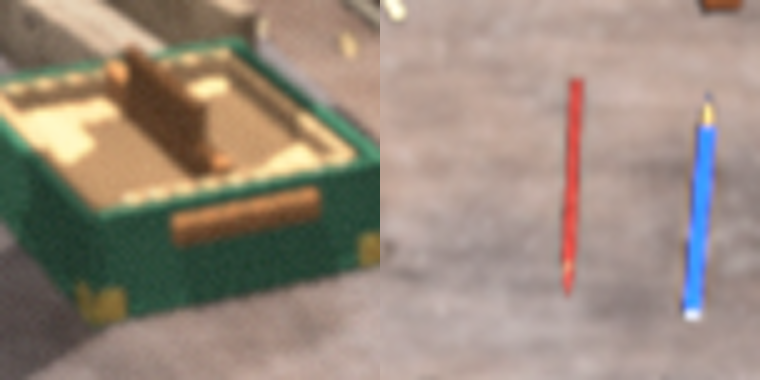

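The tray is seated level. Both views put the red pencil centre at (467.5,-15.5), line angle 177.2°.

Emit:
carry_out --claw '[4,4,4,4,4,4,4,4,4,4,4,4,4,4,4,4,4,4,4,4]' --angular '[[0,0,-0.146],[0,0,-0.146],[0,0,-0.146],[0,0,-0.146],[0,0,-0.146],[0,0,-0.146],[0,0,-0.146],[0,0,-0.146],[0,0,-0.146],[0,0,-0.146],[0,0,0],[0,0,0],[0,0,0],[0,0,0],[0,0,0],[0,0,0],[0,0,0],[0,0,0],[0,0,0],[0,0,0]]' --delta_pos '[[0,0,0],[0,0,0],[0,0,0],[0,0,0],[0,0,0],[0,0,0],[0,0,0],[0,0,0],[0,0,0],[0,0,0],[0.4,-4,0],[0.4,-4.5,0],[0.4,-4.5,0],[0.4,-4.5,0],[0.4,-4.5,0],[0.4,-4.5,0.5],[0.4,-4.5,0.5],[0.4,-3,0.5],[0.4,-1.6,0.5],[0,0,0.5]]'

```text
clock: 45.85
position: [0.4658, -0.0183, 0.1379]
ee_rot: [-0.09, -3.14, 0.001]
force: [-0.7, -0.0, -0.5]
width: 0.434
gripper_force: 0.0
```

Emit:
carry_out --claw '[4,4,4]' --angular '[[0,0,0],[0,0,0],[0,0,0]]' --delta_pos '[[0,0,0.5],[0,0,0],[0,0,0]]'

```text
clock: 46.15
position: [0.4668, -0.0143, 0.1331]
ee_rot: [-0.08, -3.14, -0.001]
force: [0.9, -0.4, 0.3]
width: 0.434
gripper_force: 0.0
```

Run:
```python
from h import *
go(468,-15.5,1.5,87.2)
```

```text
t 46.15 pos [466.8 -14.3 133.1] w 39.8 F [ 0.9 -0.4  0.3] j [-0.07  0.29 -0.02  2.06  0.01  0.79  1.43]
 turn [ 0.0004 -0.0002 -0.002 ] shift cm [-0.12 -0.12 13.16] | shift w/o turn [-0.13 -0.12 13.16]
```

Emit:
carry_out --claw '[4,4,4,4,4,4,4,4,4,4,4,4]' --angular '[[0,0,0],[0,0,0],[0,0,0],[0,0,0],[0,0,0],[0,0,0],[0,0,0],[0,0,0],[0,0,0],[0,0,0],[0,0,0],[0,0,0]]' --delta_pos '[[-0.1,-0.1,1],[0,0,2],[0,0,2],[0,0,2],[0,0,2],[0,0,1.5],[0,0,1],[0,0,0.6],[0,0,0.5],[0,0,0.3],[0,0,0.2],[0,0,0]]'

```text
clock: 47.35
position: [0.4677, -0.0166, 0.0023]
ee_rot: [0.083, 3.14, 0.0]
force: [0.7, -0.0, -0.3]
width: 0.435
gripper_force: 0.0
```

Emit:
carry_out --claw '[0.4,0.4,0.4,0.4,0.4,0.4,0.4,0.4]' --angular '[[0,0,0],[0,0,0],[0,0,0],[0,0,0],[0,0,0],[0,0,0],[0,0,0],[0,0,0]]' --delta_pos '[[0,0,0],[0,0,0],[0,0,0],[0,0,0],[0,0,0],[0,0,0],[0,0,0],[0,0,0]]' --force 15

```text
clock: 48.15
position: [0.4676, -0.0166, 0.0023]
ee_rot: [0.083, 3.14, 0.0]
force: [0.3, -0.3, 1.9]
width: 0.086
gripper_force: 15.0
```

Run:
```python
from h import *
go(484,338,131,3.3)
```

```text
t 48.15 pos [467.6 -16.6   2.3] w 7.9 F [ 0.3 -0.3  1.9] j [-0.07  0.52 -0.01  2.17  0.02  0.46  1.42]
 turn [1.0000e-04 1.0000e-04 1.4604e+00] shift cm [ 35.31   3.68 -12.87] | shift w/o turn [  0.23  35.5  -12.87]
```

Emit:
carry_out --claw '[0.4,0.4,0.4,0.4,0.4,0.4,0.4,0.4,0.4,0.4,0.4,0.4,0.4,0.4,0.4,0.4,0.4,0.4,0.4,0.4]' --angular '[[0,0,0],[0,0,0],[0,0,0],[0,0,0],[0,0,0],[0,0,0],[0,0,0],[0,0,0],[0,0,0],[0,0,0],[0,0,0],[0,0,0],[0,0,0],[0,0,0],[0,0,0],[0,0,0],[0,0,0],[0,0,0],[0,0,0],[0,0,0]]' --delta_pos '[[0,0,-0.3],[0,0,-1],[0,0,-2],[0,0,-2],[0,0,-2],[0,0,-2],[0,0,-2],[0,0,-2],[0,0,-1],[0,2,0],[0.1,3.5,0],[0,4,0],[0.1,4,0],[0,4,0],[0.1,4,0],[0,4,0],[0,4,0],[0,3.5,0],[0,2,0],[0,0,0]]'

```text
clock: 50.15
position: [0.4821, 0.3361, 0.145]
ee_rot: [-0.077, -3.14, -0.002]
force: [0.5, -0.9, -0.3]
width: 0.085
gripper_force: 15.0
```

Emit:
carry_out --claw '[0.4,0.4,0.4,0.4,0.4,0.4,0.4,0.4,0.4,0.4,0.4,0.4,0.4]' --angular '[[0,0,0],[0,0,0.146],[0,0,0.146],[0,0,0.146],[0,0,0.146],[0,0,0.146],[0,0,0.146],[0,0,0.146],[0,0,0.146],[0,0,0.146],[0,0,0.146],[0,0,0],[0,0,0]]' --delta_pos '[[0,0,0],[0,0,0],[0,0,0],[0,0,0],[0,0,0],[0,0,0],[0,0,0],[0,0,0],[0,0,0],[0,0,0],[0,0,0],[0,0,0],[0,0,0]]'

```text
clock: 51.45
position: [0.4832, 0.3317, 0.1453]
ee_rot: [2.153, 2.287, -0.001]
force: [0.7, 0.0, -0.3]
width: 0.085
gripper_force: 15.0
```

Run:
```python
from h import *
go(481.6,333,54,3.3)
ps=arm.get_image('scene');pt=arm.get_image('top')
f=lambda p,c,w:cv2.resize(p['frame'][c[1]-w:c[1]+w,c[0]-w:c[0]+w],None,fx=5,fy=5,interpolation=cv2.INTER_CUBIC)
cv2.imwrite('pics/z9.png',np.hstack([f(ps,(202,140),38),f(pt,(140,196),38)])[...,::-1])
```

```text
t 51.45 pos [483.2 331.7 145.3] w 7.8 F [ 0.7  0.  -0.3] j [-0.88  0.45  0.26  1.78 -0.14  0.92 -0.5 ]
 turn [-0.      0.0006  0.003 ] shift cm [ 0.14 -0.16  9.13] | shift w/o turn [ 0.15 -0.16  9.13]
```

View pics/z9.png

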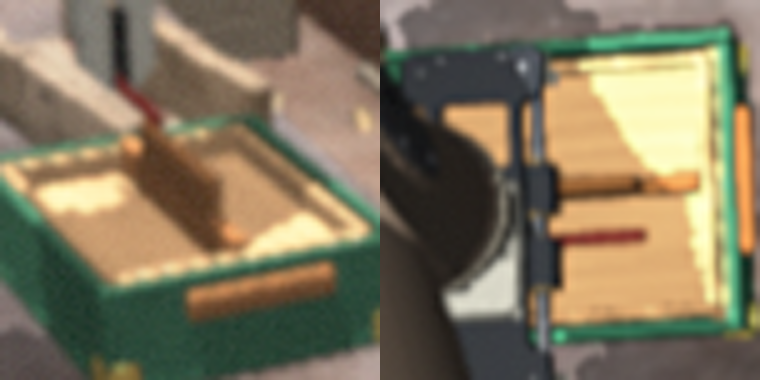

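Emit:
carry_out --claw '[0.4,0.4,0.4,0.4,0.4,0.4,0.4,0.4,0.4,0.4]' --angular '[[0,0,0],[0,0,0],[0,0,0],[0,0,0],[0,0,0],[0,0,0],[0,0,0],[0,0,0],[0,0,0],[0,0,0]]' --delta_pos '[[0.1,-0.2,0.5],[0,0,1.5],[0,0,2],[0,0,2],[0,0,1.2],[0,0,0.8],[0,0,0.6],[0,0,0.4],[0,0,0.2],[0,0,0]]'

```text
clock: 52.55
position: [0.4811, 0.334, 0.0534]
ee_rot: [2.156, 2.285, 0.001]
force: [-1.0, 0.7, -0.8]
width: 0.082
gripper_force: 15.0
```

Emit:
carry_out --claw '[1.8,1.8,1.8,1.8]' --angular '[[0,0,0],[0,0,0],[0,0,0],[0,0,0]]' --delta_pos '[[0,0,0],[0,0,0],[0,0,0],[0,0,0]]'

```text
clock: 52.95
position: [0.481, 0.334, 0.0535]
ee_rot: [2.156, 2.285, 0.001]
force: [-0.7, 1.1, 0.1]
width: 0.193
gripper_force: 0.0
```

Emit:
carry_out --claw '[1.8,1.8,1.8,1.8,1.8,1.8,1.8,1.8,1.8,1.8,1.8,1.8,1.8,1.8,1.8]' --angular '[[0,0,0],[0,0,0],[0,0,0],[0,0,0],[0,0,0],[0,0,0],[0,0,0],[0,0,0],[0,0,0],[0,0,0],[0,0,0],[0,0,0],[0,0,0],[0,0,0],[0,0,0]]' --delta_pos '[[0,0,-0.5],[0,0,-1],[0,0,-2],[0,0,-2],[0,0,-2],[0,0,-2],[0,0,-2],[-3,0,0],[-4,0,0],[-4,0,0],[-4,0,0],[-4,0,0],[-3,0,0],[0,0,0],[0,0,0]]'

```text
clock: 54.45
position: [0.4939, 0.114, 0.1691]
ee_rot: [2.158, 2.283, 0.002]
force: [0.3, 1.2, -0.9]
width: 0.197
gripper_force: 0.0
```

Run:
```python
from h import *
print(arm.observe()['position'])
ps=arm.get_image('scene');pt=arm.get_image('top')
r=arm.trace('lift_tray',pt)[0]['region'];print(rect(pt,r,.068))
f=lambda p,c,w:cv2.resize(p['frame'][c[1]-w:c[1]+w,c[0]-w:c[0]+w],None,fx=5,fy=5,interpolation=cv2.INTER_CUBIC)
cv2.imwrite('pics/z10.png',np.hstack([f(ps,(202,150),38),f(pt,(140,196),38)])[...,::-1])
```

```text
[0.49394261 0.11395698 0.16906209]
[522.6 344.3 160.4 173.3   2.1]
```

View pics/z10.png

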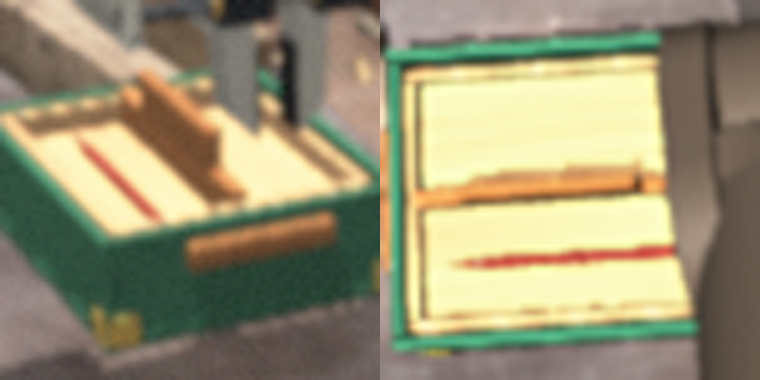

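The red pencil lies in the near trough, from (80,145) to (158,215) in the scene crop. The tray sits level within the rim and the gripper is clear.

```bash
python3 -c "
from h import *
print(arm.sign_off())"
```

```text
the job is handed in; nothing more can be done
None
```

The box is packed and handed in at about 55 s: both dogs on the box bottom, the tray seated level, the red pencil in the near trough, and the gripper holding nothing; no move was made at the blank, blue pencil or hook.

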